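# Show the flue tee's spigot to the bench camera in the swivel mirror

## Task

On the inspection jig, first turn the upright flue tee on its turntable until its side spigot points straight at the mirror's post. Then take the black grip on top of the sprung mirror and swing the mirror until the bench camera sees the open end of the spigot in the middle of it, and finish holding it there: the program ends with the gripper still on the grip, because the mirror springs back if let go. Do not shift the camera, and leave the screwdriver, the pipe offcut and the rivet tin where they are.

Things in the scene. Friction and masses are not known exactly. Their poses are not given: they have to be found in the camera images.
- jig: Fixed dark steel plate, 270 x 390 x 12 mm, lying on the bench; it carries the mirror post, the turntable and the camera arm, all with upright axes. Origin on the bench (z = 0), at the foot of the mirror's pivot axis; z up. The plate spans x -65 to 205 mm and y -200 to 190 mm from the origin. The turntable's axis is 150 mm from the origin, 50 degrees from the plate's x axis towards its +y (at x 96.4, y 114.9 mm).
- tee (a joint): Turn of the flue tee on its turntable (rad): 0 when the spigot points straight at the mirror's pivot axis, growing counter-clockwise seen from above. Free to turn +-2.5 with light friction (0.06 N m), stays where it is left. It starts somewhere between 0.5 and 1.3.
- tee_top (a point): Centre of the open top of the flue tee, on its turning axis, 145 mm above the bench; its x axis points along the spigot, z up. The tee is a bright upright sheet-metal pipe, 56 mm outside diameter, bore 50 mm, on a steel disc of 76 mm diameter (top of the disc 30 mm above the bench). Its sides are clear for gripping from 99 mm up to the top at 145 mm; the spigot is below that.
- spigot_mouth (a point): Centre of the open (dark) end of the spigot: a level side tube 24 mm in diameter (27 mm at its lip) whose mouth is 48 mm from the tee's axis and 85 mm above the bench. This is what the camera has to see.
- mirror_swing (a joint): Swing of the mirror about its upright post (rad): 0 where the spring holds it against its stop, growing counter-clockwise seen from above, up to 1.9. A weak spring (0.04 N m at 0, plus 0.10 N m per rad) takes it back to 0 when it is let go. At 0 the mirror's face looks 50 degrees from the jig's x axis towards its -y; the face turns by exactly this joint's angle.
- mirror: The sprung mirror with its grip: a flat upright plate 70 x 64 mm, reflecting on its +x side only; the reflecting face contains the pivot axis and spans 56 to 114 mm above the bench, centre 85 mm. Origin on the pivot axis, 54 mm above the bench; x axis = direction in which the face looks (its normal), y along the plate, z up.
- grip_mid (a point): Middle of the black grip on top of the mirror, on the pivot axis, 143 mm above the bench; same axes as the mirror. The grip is an upright bar that turns with the mirror, 14 mm thick (along x), 50 mm long (along y), 30 mm high (128 to 158 mm above the bench), on a short stem.
- camera_arm (a joint): Swing of the bench camera's arm about the mirror's pivot axis (rad), set differently every time and stiff: 0 when the camera stands 45 degrees from the jig's x axis towards its -y, growing counter-clockwise seen from above; between -0.52 and 0.52.
- lens (a point): Front of the bench camera's lens, 130 mm from the mirror's pivot axis and 85 mm above the bench; the camera (black 40 mm cube-like case on a short post, top 103 mm above the bench) always looks at the pivot axis. Its x axis points away from the mirror. The camera sees the spigot in the middle of the mirror when the mirror's face looks along the line halving the angle, seen from above at the pivot axis, between the lens and the spigot mouth.
- screwdriver: Screwdriver lying on the bench to the right (-y) of the plate; leave it alone.
- offcut: Offcut of pipe standing on the bench to the left (+y) of the plate, 60 mm diameter, 55 mm high, origin under its centre; leave it alone.
- rivet_tin: Closed tin of rivets standing beyond the plate (+x), 60 mm diameter, 60 mm high, origin under its centre; leave it alone.

How it is judged (in metres and radians):
On the way:
1. the tee is turned so that its spigot points at the mirror's post (value of joint tee between -0.13 and 0.13 rad and velocity of joint tee between -0.1 and 0.1 rad/s), for 0.2 s.
At the end, for the whole second after the job is handed in: The spigot points at the mirror's pivot axis within 7 degrees; the gripper holds the black grip (more than 1 N) with the mirror still, its face within 4.8 degrees of the line halving the angle between the camera lens and the spigot mouth (taken with the spigot pointing exactly at the axis) (value of joint tee between -0.13 and 0.13 rad and ((value of joint camera_arm between -0.8 and -0.45 rad and value of joint mirror_swing between 0.5675 and 0.7775 rad) or (value of joint camera_arm between -0.45 and -0.375 rad and value of joint mirror_swing between 0.6051 and 0.8151 rad) or (value of joint camera_arm between -0.375 and -0.3 rad and value of joint mirror_swing between 0.6425 and 0.8525 rad) or (value of joint camera_arm between -0.3 and -0.225 rad and value of joint mirror_swing between 0.6801 and 0.8901 rad) or (value of joint camera_arm between -0.225 and -0.15 rad and value of joint mirror_swing between 0.7176 and 0.9275 rad) or (value of joint camera_arm between -0.15 and -0.075 rad and value of joint mirror_swing between 0.755 and 0.965 rad) or (value of joint camera_arm between -0.075 and 0 rad and value of joint mirror_swing between 0.7925 and 1.0026 rad) or (value of joint camera_arm between 0 and 0.075 rad and value of joint mirror_swing between 0.83 and 1.04 rad) or (value of joint camera_arm between 0.075 and 0.15 rad and value of joint mirror_swing between 0.8676 and 1.0776 rad) or (value of joint camera_arm between 0.15 and 0.225 rad and value of joint mirror_swing between 0.905 and 1.115 rad) or (value of joint camera_arm between 0.225 and 0.3 rad and value of joint mirror_swing between 0.9425 and 1.1525 rad) or (value of joint camera_arm between 0.3 and 0.375 rad and value of joint mirror_swing between 0.98 and 1.19 rad) or (value of joint camera_arm between 0.375 and 0.45 rad and value of joint mirror_swing between 1.0175 and 1.2275 rad) or (value of joint camera_arm between 0.45 and 0.8 rad and value of joint mirror_swing between 1.0551 and 1.2651 rad)) and contact force between the fingers and mirror_grip above 1 N and velocity of joint mirror_swing between -0.1 and 0.1 rad/s); the arm keeps its last pose, push and grip.
It fails at once if the bench camera is shifted (more than 10 mm) (distance of lens from where it was at the start of the episode above 0.01 m).
It fails at once if the screwdriver is disturbed (more than 30 mm) (distance of screwdriver from where it was at the start of the episode above 0.03 m).
It fails at once if the pipe offcut is disturbed (more than 30 mm) (distance of offcut from where it was at the start of the episode above 0.03 m).
It fails at once if the rivet tin is disturbed (more than 30 mm) (distance of rivet_tin from where it was at the start of the episode above 0.03 m).
It also fails if it takes over 40 s, if anything falls off the work surface, if the arm or the gripper's body presses on something with over 40 N, if the wrist force passes 120 N, or if a joint passes its speed limit or range.

## Robot

A 6-joint arm with a two-finger parallel gripper is mounted at the origin on the work surface. World frame = base frame: x ahead of the robot, y to its left, z up, the work surface at z = 0. Lengths are in mm, angles in rad, forces in N, time in s.
With the tool pointing down it reaches from about 300 to 850 mm from the base axis. Payload 5.4 kg.
Tool frame: the origin (TCP) lies midway between the tips of the shut fingers; the grasp point (between the pads) lies 19 mm behind it (grip_point_offset is the distance from the TCP to the grasp point, in mm); z points along the fingers, y is the direction in which the jaws open and shut (so a half turn about z gives the same grasp; the last joint's range is limited). The gripper opens to 85 mm and grips with 20 to 120 N. Pads are 22 mm wide; open, the fingers measure 114 mm over their backs; the gripper's body (76 mm by 85 mm) begins 54 mm behind the grasp point. The pads swing forward as they close: fully open they stand 13 mm farther back than shut.
Start: joints at [0.898, 0.158, 1.597, -0, 1.386, -0.21], TCP at [256.718, 514.492, 231.299] pointing down, gripper open.
Joint ranges: [-2.91, 2.91], [-0.94, 2.29], [0.18, 2.7], [-1.29, 4.43], [0.17, 2.64], [-3, 3]. Speed limits (rad/s): [2.57, 2.57, 3.14, 3.14, 3.14, 3.14].

## Interface

Orientations are given as a unit quaternion [w, x, y, z].
In Python, from bench import * gives the robot as it stands.
- The arm moves only by the tool step_arm, never from a script. Its arguments are lists of equal length, an entry for each row: "grip": the closure, from 0 (fully open) to 1 (shut); "translation": the shift along the tool's x, y, z in mm, a list of three; "rot": the turn, a rotation vector about the tool's x, y, z in degrees, a list of three. In form: {"grip": [grip, ...], "translation": [[x, y, z], ...], "rot": [[rx, ry, rz], ...]}. A call has exactly 5 rows; each row shifts and turns the commanded pose from where the row before left it, along the tool's axes as they then stand; what a row does not reach is not made up. A row lasts 1/12 s, in which the tool goes at most 41.7 mm and 7.16 degrees, less where a joint would pass 70% of its speed; a pose out of reach is approached as far as the arm can. A call is refused whole if a number of a shift passes 41.7 or a number of a turn 7.16, either way. A call with a gripper value outside its range is refused whole. The fingers move at their own pace and stop on an object; "grip_force" is the grip in N (left out, the last holds). Time passes only in rows, so rows that do not move let the fingers close, or fill a call up. It gives the time, the measured TCP pose, the force and the opening at its end, in the units of the state.
- sense(): the state, without advancing time (a new reading comes with each control period).
- get_image(name): name is "side" or "top"; returns a dict with "image" (420x560x3 uint8, red, green, blue), "depth" (420x560 float32, mm along the optical axis (not along the pixel's ray), 0 where there is no reading), "fovy" (degrees; the focal length in pixels is half the picture's height over the tangent of half this angle, whatever the lens; pixels are square), "cx", "cy" (the principal point, pixels), "R" (3x3) and "t" (3): a world point X has camera coordinates R X + t. Camera axes: x right, y down, z forward; pixel columns grow to the right and rows downward; lengths in mm; the calibration is good to about 2 mm. A picture is of the moment at which its call begins.
- job_done(): hands the job in, once; it reports no verdict.
Trained networks look in a picture, given as the dict that the camera call returned (one of the last four; its "shot" number tells which), for a name from the list of things; names that differ only in an ending like _2 or _b are one class to them, and where a whole thing is asked for, a point or a joint stands for the part that bears it (a point fixed in the world has none). Each returns a list of dicts, best first, with "confidence" (0 to 1); they miss things now and then, are a little off and sometimes report something else, mostly with a low value. They report only what shows in the picture. A call takes as long as a camera call.
- regions_of(picture, thing): "region" (420x560 bool, what is visible of it) and "xy" ([column, row] in pixels, amid what is visible of it).
- spot_point(picture, thing): "xy" ([column, row] in pixels: a listed point, or the origin of a listed thing).
The state is a dict: "time_s": time; "joint_positions": joint angles; "qvel": joint speeds; "effort": joint torques, N m; "position": TCP position; "ee_rot": TCP orientation; "force": force on the tool from outside, world axes, zero at the start; "ft_torque": the same for the moment, N m; "width": finger opening in mm.
Only numpy, scipy, OpenCV 4.12 (cv2) and the standard library are available. Lean on these libraries where they do the work, as an engineer would, in place of code of your own. Each camera call takes 0.05 s, during which the arm holds its last target.

## Working session

There is one attempt and no reset: what is moved stays moved. The work goes in short steps, Python scripts to look and compute and a tool call to move; the robot and the scene stay as the last step left them, time stands still between calls to the robot, and variables do not carry over. Pictures are saved under pics/ and viewed, and the job is handed in when it is done.

Besides the shell and the picture viewer there is one more tool, called after "Request:" as name(argument=value, ...), one argument or row to a line, values as JSON. step_arm: Moves the arm, as the interface text tells. Its arguments: {"type":"object","properties":{"grip":{"type":"array"},"translation":{"type":"array"},"rot":{"type":"array"},"grip_force":{"type":"number"}},"required":["grip","translation","rot"]}

```bash
ls; mkdir -p pics
cat > h.py <<'E'
from bench import *
import numpy as np, cv2
def f(p): return 210/np.tan(np.radians(p["fovy"])/2)
def ray(p,xy):
    d=np.array([(xy[0]-p["cx"])/f(p),(xy[1]-p["cy"])/f(p),1.0])
    R=np.array(p["R"]);t=np.array(p["t"]);return -R.T@t,R.T@d
def atz(p,xy,z):
    o,d=ray(p,xy);return o+d*(z-o[2])/d[2]
def proj(p,X):
    c=np.array(p["R"])@np.array(X)+np.array(p["t"]);return [p["cx"]+f(p)*c[0]/c[2],p["cy"]+f(p)*c[1]/c[2]]
def save(p,n): cv2.imwrite("pics/"+n,cv2.cvtColor(p["image"],cv2.COLOR_RGB2BGR))
def cloud(p):
    v,u=np.mgrid[0:420,0:560];z=p["depth"]
    c=np.stack([(u-p["cx"])/f(p)*z,(v-p["cy"])/f(p)*z,z],-1)
    return (c-np.array(p["t"]))@np.array(p["R"])
E
python3 - <<'E'
from h import *
s=sense();print(s["position"],s["ee_rot"],s["time_s"],s["width"])
for n in("side","top"):
    p=get_image(n);save(p,n+"0.png");print(n,p["fovy"],p["cx"],p["cy"],ray(p,(280,210)))
    Z={"tee_top":145,"spigot_mouth":85,"grip_mid":143,"lens":85,"jig":0,"mirror":54,"offcut":0,"rivet_tin":0}
    for k,z in Z.items():
        for r in spot_point(p,k)[:2]: print(k,np.round(r["xy"],1),round(r["confidence"],2),np.round(atz(p,r["xy"],z),1))
E
```

```text
pics
[256.33181882 514.03433834 230.29710345] [-4.27263321e-04  2.29344457e-01  9.73344859e-01 -8.49838467e-04] 0.0 85.27914719186845
side 55.215152678182676 281.2430635929842 209.82596179430706 (array([551.18920104, 647.80070687, 687.21126814]), array([ 0.06589597, -0.74434642, -0.66454187]))
tee_top [269.8 186.5] 0.75 [634.9 -33.2 145. ]
grip_mid [324.2 167.1] 0.63 [ 518.6 -123.7  143. ]
lens [291.8 162. ] 0.66 [ 599.8 -218.    85. ]
jig [319.8 215.6] 0.72 [ 516.7 -113.     0. ]
offcut [284.6 287.9] 0.71 [584.1 123.4   0. ]
rivet_tin [238.1 182.4] 0.8 [ 747.  -222.6    0. ]
top 48.94828034734743 272.9179941845003 210.54349218500624 (array([ 410.80263495,   -6.02969281, 1086.1592855 ]), array([ 0.18855074, -0.03268533, -0.98164011]))
tee_top [279.3 187.7] 0.91 [639.2 -35.4 145. ]
spigot_mouth [300.3 196.8] 0.61 [633.8 -84.2  85. ]
grip_mid [322.8 247.6] 0.71 [ 514.8 -126.2  143. ]
lens [358.3 210. ] 0.56 [ 606.1 -213.1   85. ]
jig [314.8 254.3] 0.62 [ 514.5 -125.4    0. ]
jig [280.2 188.5] 0.61 [672.4 -42.1   0. ]
mirror [317.4 251. ] 0.98 [ 516.8 -125.4   54. ]
offcut [211.2 219.9] 0.86 [592.6 121.4   0. ]
rivet_tin [356.9 159.6] 0.56 [ 748.8 -229.9    0. ]
```

View pics/side0.png

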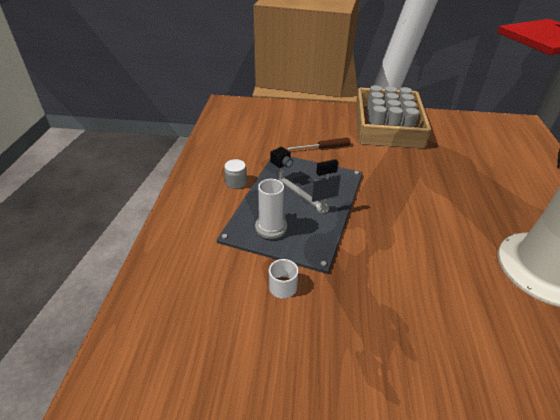

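View pics/top0.png

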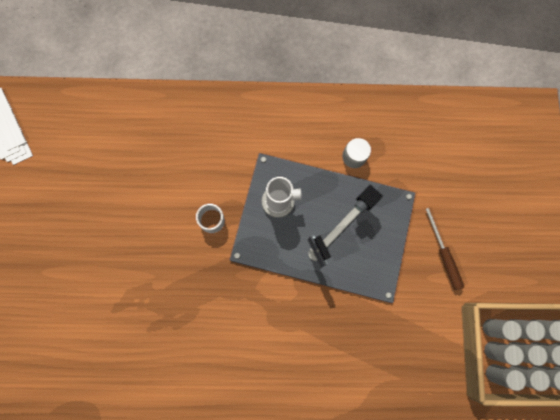

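```bash
cat > m.py <<'E'
from h import *
p=get_image("top")
im=p["image"].astype(int)
c=cloud(p)
m=((im.max(-1)<75)&(im.max(-1)-im.min(-1)<25)).astype(np.uint8)
r=regions_of(p,"jig")[0]
print(r["confidence"],r["region"].sum())
g=np.ascontiguousarray(r["region"].astype(np.uint8)); 
pts=np.argwhere(g)[:,::-1]
P=np.array([atz(p,q,12)[:2] for q in pts]).astype(np.float32)
rc=cv2.minAreaRect(P);print(rc); print(cv2.boxPoints(rc))
for n,z in (("tee_top",145),("grip_mid",158),("lens",103),("mirror",100),("camera_arm",103)):
    for q in regions_of(p,n)[:2]:
        g=q["region"]; C=c[g]; C=C[np.isfinite(C).all(1)]
        print(n,round(q["confidence"],2),g.sum(),np.round(atz(p,q["xy"],z),1),"zmax",np.percentile(C[:,2],[50,95]))
        if n in("lens","grip_mid","mirror"):
            t=C[C[:,2]>np.percentile(C[:,2],95)-8]; rr=cv2.minAreaRect(t[:,:2].astype(np.float32)); print("  top",rr,t[:,:2].mean(0))
    for s in spot_point(p,n)[:2]: print("  pt",s["xy"],s["confidence"])
big=cv2.resize(p["image"][140:310,220:440],None,fx=3.5,fy=3.5,interpolation=cv2.INTER_CUBIC)
cv2.imwrite("pics/big%d.png"%p["shot"],big[:,:,::-1]);print(p["shot"])
E
python3 m.py
```

```text
0.9 18443
((581.716064453125, -144.53958129882812), (389.6225891113281, 270.5051574707031), 76.31080627441406)
[[ 404.20242  -301.80884 ]
 [ 667.0236   -365.8252  ]
 [ 759.22974    12.729675]
 [ 496.4085     76.74603 ]]
tee_top 0.63 1092 [625.2 -37.  145. ] zmax [ 70.78393672 144.83560641]
  pt [280.3, 187.9] 0.8
  pt [313.9, 256.0] 0.64
grip_mid 0.85 430 [ 509.9 -119.4  158. ] zmax [131.68479308 160.00436661]
  top ((460.9745178222656, -78.2834243774414), (47.45751953125, 169.40798950195312), 50.425071716308594) [ 514.26353874 -122.14813515]
grip_mid 0.29 492 [ 476.4 -389.3  158. ] zmax [22.84344792 27.65077204]
  top ((485.35302734375, -231.08470153808594), (121.60584259033203, 458.303466796875), 3.4672932624816895) [ 484.04818034 -432.96973791]
  pt [322.7, 245.0] 0.75
lens 0.97 801 [ 607.3 -210.8  103. ] zmax [ 92.05657903 105.12120348]
  top ((528.451904296875, -129.6408233642578), (38.64865493774414, 341.1598205566406), 45.21479797363281) [ 630.79531023 -231.53694369]
  pt [355.3, 210.8] 0.69
mirror 0.71 408 [ 518.4 -127.4  100. ] zmax [135.46160976 160.02455104]
  top ((460.93310546875, -78.2491455078125), (47.45751953125, 169.30043029785156), 50.425071716308594) [ 514.09606742 -122.09083395]
  pt [315.6, 251.3] 0.8
camera_arm 0.62 798 [ 606.4 -221.5  103. ] zmax [ 92.87216684 105.12642428]
camera_arm 0.19 323 [602.7 115.4 103. ] zmax [40.73315389 57.01556692]Traceback (most recent call last):
  File "m.py", line 18, in <module>
    for s in spot_point(p,n)[:2]: print("  pt",s["xy"],s["confidence"])
             ~~~~~~~~~~^^^^^
ValueError: it knows: grip_mid, jig, lens, mirror, offcut, rivet_tin, screwdriver, spigot_mouth, tee_top
```

Request:
step_arm(
  grip=[0,0,0,0,0],
  translation=[
    [-29.2,-16.1,0],
    [-29.2,-16.1,0],
    [-29.2,-16.1,0],
    [-29.2,-16.1,0],
    [-29.2,-16.1,0],
  ],
  rot=[
    [0,0,0],
    [0,0,0],
    [0,0,0],
    [0,0,0],
    [0,0,0],
  ],
  grip_force=40,
)

```text
time_s: 1.87
position: [352.0, 376.0, 231.4]
ee_rot: [0.0, 0.229, 0.973, 0.0]
force: [0.8, -0.4, 0.1]
width: 85.5
```

Request:
step_arm(
  grip=[0,0,0,0,0],
  translation=[
    [-29.2,-16.1,0],
    [-29.2,-16.1,0],
    [-29.2,-16.1,0],
    [-29.2,-16.1,0],
    [-29.2,-16.1,0],
  ],
  rot=[
    [0,0,0],
    [0,0,0],
    [0,0,0],
    [0,0,0],
    [0,0,0],
  ],
)

```text
time_s: 2.28
position: [446.8, 238.6, 231.5]
ee_rot: [0.0, 0.229, 0.973, 0.0]
force: [0.2, -0.7, 0.1]
width: 85.5
```

Request:
step_arm(
  grip=[0,0,0,0,0],
  translation=[
    [-29.2,-16.1,0],
    [-29.2,-16.1,0],
    [-29.2,-16.1,0],
    [-29.2,-16.1,0],
    [-29.2,-16.1,0],
  ],
  rot=[
    [0,0,0],
    [0,0,0],
    [0,0,0],
    [0,0,0],
    [0,0,0],
  ],
)

```text
time_s: 2.7
position: [541.6, 101.3, 231.4]
ee_rot: [0.0, 0.229, 0.973, 0.0]
force: [-0.2, 0.6, -0.6]
width: 85.2
```

Request:
step_arm(
  grip=[0,0,0,0,0],
  translation=[
    [-29.2,-16.1,0],
    [-29.2,-16.1,0],
    [-29.2,-16.1,0],
    [-29.2,-16.1,0],
    [-29.2,-16.1,0],
  ],
  rot=[
    [0,0,0],
    [0,0,0],
    [0,0,0],
    [0,0,0],
    [0,0,0],
  ],
)

```text
time_s: 3.12
position: [636.3, -35.9, 231.2]
ee_rot: [0.0, 0.229, 0.973, 0.0]
force: [0.4, 0.8, 0.1]
width: 85.4
```

```bash
cat > d.py <<'E'
import sys
from h import *
from scipy.spatial.transform import Rotation as Ro
s=sense();q=s["ee_rot"];R=Ro.from_quat([q[1],q[2],q[3],q[0]]).as_matrix()
print("t",round(s["time_s"],2),"pos",np.round(s["position"],1),"yaw_y",round(np.degrees(np.arctan2(R[1,1],R[0,1])),1),"zax",np.round(R[:,2],3),"w",round(s["width"],1),"F",np.round(s["force"],1),"T",np.round(s["ft_torque"],2),"q",np.round(s["joint_positions"],2))
if len(sys.argv)>3:
    print("tool shift",np.round(R.T@(np.array([float(v) for v in sys.argv[1:4]])-s["position"]),1))
E
python3 d.py 635.8 -34.3 106
```

```text
t 3.12 pos [636.3 -35.9 231.2] yaw_y 63.5 zax [ 0.  0. -1.] w 85.4 F [0.4 0.8 0.1] T [ 0.02 -0.02  0.  ] q [-0.25  0.32  1.41  0.    1.41 -1.35]
tool shift [  1.1   1.2 125.2]
```

Request:
step_arm(
  grip=[0,0,0,0,0],
  translation=[
    [1.1,1.2,25],
    [0,0,25],
    [0,0,25],
    [0,0,25],
    [0,0,25],
  ],
  rot=[
    [0,0,0],
    [0,0,0],
    [0,0,0],
    [0,0,0],
    [0,0,0],
  ],
)

```text
time_s: 3.53
position: [635.1, -32.9, 105.1]
ee_rot: [0.0, 0.229, 0.973, 0.0]
force: [0.3, -0.5, -0.1]
width: 85.4
```

Request:
step_arm(
  grip=[0.2,0.5,1,1,1],
  translation=[
    [0,0,0],
    [0,0,0],
    [0,0,0],
    [0,0,0],
    [0,0,0],
  ],
  rot=[
    [0,0,0],
    [0,0,0],
    [0,0,0],
    [0,0,0],
    [0,0,0],
  ],
)

```text
time_s: 3.95
position: [634.5, -35.9, 107.5]
ee_rot: [-0.0, 0.23, 0.973, -0.003]
force: [-5.1, -9.7, -5.4]
width: 54.3
```

Request:
step_arm(
  grip=[1,1,1,1,1],
  translation=[
    [0,0,0],
    [0,0,0],
    [0,0,0],
    [0,0,0],
    [0,0,0],
  ],
  rot=[
    [0,0,0],
    [0,0,0],
    [0,0,0],
    [0,0,0],
    [0,0,0],
  ],
)

```text
time_s: 4.37
position: [634.5, -35.8, 107.5]
ee_rot: [-0.0, 0.229, 0.973, -0.003]
force: [-3.9, -10.1, -4.9]
width: 54.1
```

```bash
python3 d.py 635.8 -34.3 106
```

```text
t 4.37 pos [634.5 -35.8 107.5] yaw_y 63.5 zax [-0.001 -0.005 -1.   ] w 54.1 F [ -3.9 -10.1  -4.9] T [-1.21  0.6   0.06] q [-0.24  0.43  1.52 -0.01  1.19 -1.35]
tool shift [-0.4  2.   1.5]
```

Request:
step_arm(
  grip=[1,1,1,1,1],
  translation=[
    [-0.3,-2.5,0],
    [0,0,0],
    [0,0,0],
    [0,0,0],
    [0,0,0],
  ],
  rot=[
    [0,0,0],
    [0,0,5],
    [0,0,5],
    [0,0,5],
    [0,0,5],
  ],
)

```text
time_s: 4.78
position: [634.3, -36.1, 107.5]
ee_rot: [0.001, 0.397, 0.918, -0.001]
force: [0.3, -2.9, -5.8]
width: 53.8
```

Request:
step_arm(
  grip=[1,1,1,1,1],
  translation=[
    [0,0,0],
    [0,0,0],
    [0,0,0],
    [0,0,0],
    [0,0,0],
  ],
  rot=[
    [0,0,6],
    [0,0,6],
    [0,0,6],
    [0,0,6],
    [0,0,5],
  ],
)

```text
time_s: 5.2
position: [634.0, -36.3, 107.5]
ee_rot: [0.0, 0.614, 0.789, -0.001]
force: [-1.4, -4.0, -3.9]
width: 53.9
```

Request:
step_arm(
  grip=[1,1,1,1,1],
  translation=[
    [0,0,0],
    [0,0,0],
    [0,0,0],
    [0,0,0],
    [0,0,0],
  ],
  rot=[
    [0,0,0],
    [0,0,0],
    [0,0,0],
    [0,0,0],
    [0,0,0],
  ],
)

```text
time_s: 5.62
position: [634.0, -36.2, 107.5]
ee_rot: [0.0, 0.611, 0.792, -0.001]
force: [-3.2, -5.4, -2.1]
width: 53.9
```

```bash
python3 d.py 635.8 -34.3 106
python3 - <<'E'
from h import *
for n in("side","top"):
    p=get_image(n);save(p,n+"1.png")
    for r in spot_point(p,"spigot_mouth")[:2]: print(n,np.round(r["xy"],1),round(r["confidence"],2),np.round(atz(p,r["xy"],85),1))
    c=proj(p,[635.8,-34.3,85]);print(c)
    x,y=int(c[0]),int(c[1]);b=cv2.resize(p["image"][y-60:y+60,x-80:x+80],None,fx=5,fy=5,interpolation=cv2.INTER_CUBIC);cv2.imwrite("pics/z%s1.png"%n,b[:,:,::-1])
E
```

```text
t 5.62 pos [634.  -36.2 107.5] yaw_y 14.7 zax [-0.001 -0.002 -1.   ] w 53.9 F [-3.2 -5.4 -2.1] T [-0.91  1.21 -0.01] q [-0.25  0.43  1.52 -0.    1.19 -0.5 ]
tool shift [1.4 2.2 1.5]
side [284.5 195.2] 0.87 [605.8 -80.2  85. ]
[np.float64(269.4589852013063), np.float64(206.91390231757782)]
top [297.9 209.9] 0.67 [604. -79.  85.]
[np.float64(277.87826957455866), np.float64(195.5218266923261)]
```

View pics/ztop1.png

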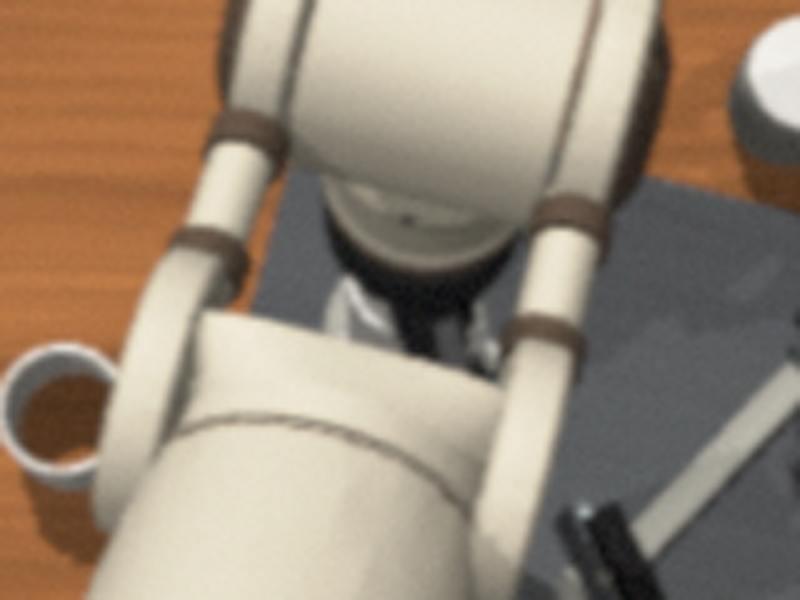

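View pics/zside1.png

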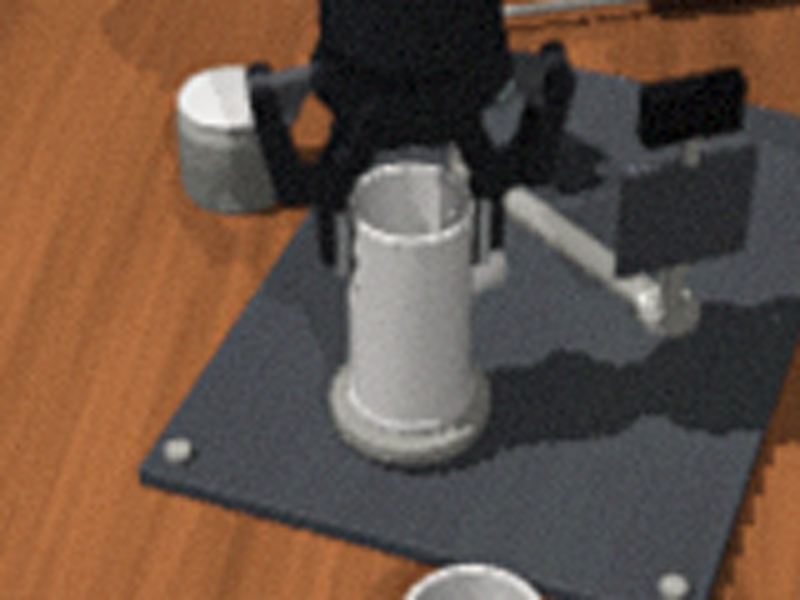

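Run:
```python
from h import *
p=get_image("side")
x,y=269,206
im=cv2.resize(p["image"][y-60:y+60,x-80:x+80],None,fx=5,fy=5,interpolation=cv2.INTER_CUBIC)[:,:,::-1].copy()
for d,col in((0,(0,0,255)),(10,(0,255,0)),(20,(255,0,0))):
    a=np.radians(-143.7+d);u=np.array([np.cos(a),np.sin(a),0]);v=np.array([-u[1],u[0],0]);w=np.array([0,0,1.])
    P=[proj(p,np.array([634,-36,85])+48*u+13.5*(np.cos(t)*v+np.sin(t)*w)) for t in np.linspace(0,6.28,40)]
    P=((np.array(P)-[x-80,y-60])*5).astype(np.int32);cv2.polylines(im,[P],True,col,1)
cv2.imwrite("pics/ov1.png",im)
```

```text
(no output)
```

View pics/ov1.png

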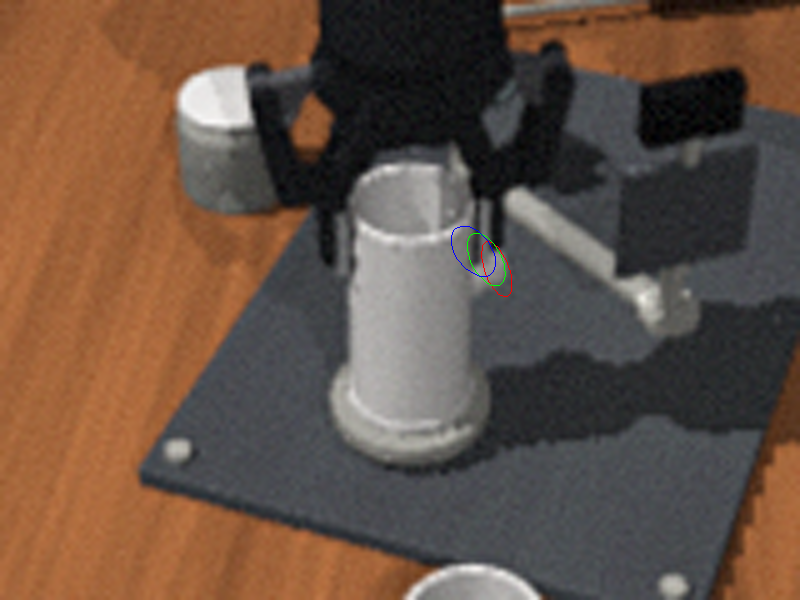

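Request:
step_arm(
  grip=[0.3,0,0,0,0],
  translation=[
    [0,0,0],
    [0,0,0],
    [0,0,0],
    [0,0,0],
    [0,0,-10],
  ],
  rot=[
    [0,0,0],
    [0,0,0],
    [0,0,0],
    [0,0,0],
    [0,0,0],
  ],
)

```text
time_s: 6.28
position: [633.2, -34.6, 115.1]
ee_rot: [-0.001, 0.612, 0.791, -0.0]
force: [0.4, 1.3, -1.0]
width: 85.3
```

Request:
step_arm(
  grip=[0,0,0,0,0],
  translation=[
    [0,0,-20],
    [0,0,-25],
    [0,0,-25],
    [0,0,-25],
    [0,0,-15],
  ],
  rot=[
    [0,0,0],
    [0,0,0],
    [0,0,0],
    [0,0,0],
    [0,0,0],
  ],
)

```text
time_s: 6.7
position: [635.7, -35.2, 231.0]
ee_rot: [0.003, 0.612, 0.791, 0.001]
force: [0.2, -0.1, 0.1]
width: 85.5
```

```bash
python3 d.py 514.5 -122.7 225
python3 - <<'E'
from h import *
for n in("side","top"):
    p=get_image(n)
    for r in spot_point(p,"spigot_mouth")[:2]: print(n,np.round(r["xy"],1),round(r["confidence"],2),np.round(atz(p,r["xy"],85),1))
    x,y=269,206
    im=cv2.resize(p["image"][y-60:y+60,x-80:x+80],None,fx=5,fy=5,interpolation=cv2.INTER_CUBIC)[:,:,::-1].copy()
    cv2.imwrite("pics/z%s2.png"%n,im)
E
```

```text
t 6.7 pos [635.7 -35.2 231. ] yaw_y 14.5 zax [ 0.006 -0.001 -1.   ] w 85.5 F [ 0.2 -0.1  0.1] T [-0.05 -0.02 -0.03] q [-0.25  0.31  1.42  0.    1.41 -0.5 ]
tool shift [ -54.3 -139.2    5.4]
side [286.2 195.5] 0.78 [601.7 -79.6  85. ]
```

View pics/zside2.png

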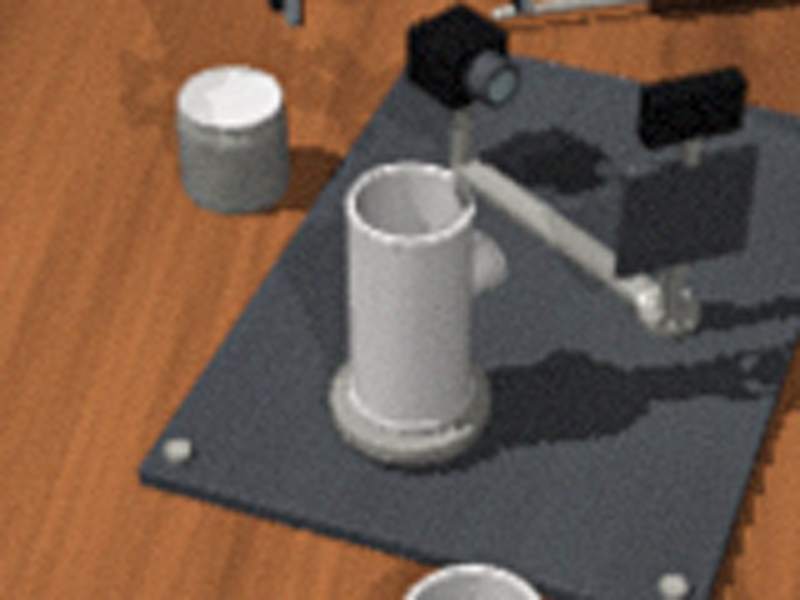

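Request:
step_arm(
  grip=[0,0,0,0,0],
  translation=[
    [-10.9,-27.8,0],
    [-10.9,-27.8,0],
    [-10.9,-27.8,0],
    [-10.9,-27.8,0],
    [-10.9,-27.8,0],
  ],
  rot=[
    [0,0,0],
    [0,0,0],
    [0,0,0],
    [0,0,0],
    [0,0,0],
  ],
)

```text
time_s: 7.32
position: [511.0, -122.7, 224.0]
ee_rot: [-0.002, 0.612, 0.791, -0.0]
force: [-0.3, -1.1, -0.1]
width: 85.3
```

Request:
step_arm(
  grip=[0,0,0,0,0],
  translation=[
    [0,0,0],
    [0,0,0],
    [0,0,0],
    [0,0,0],
    [0,0,0],
  ],
  rot=[
    [0,0,6.5],
    [0,0,6.5],
    [0,0,6.5],
    [0,0,6.5],
    [0,0,6.5],
  ],
)

```text
time_s: 7.73
position: [512.1, -122.2, 224.1]
ee_rot: [-0.002, 0.811, 0.585, -0.001]
force: [0.4, -0.3, -0.0]
width: 85.6
```

Request:
step_arm(
  grip=[0,0,0,0,0],
  translation=[
    [0,0,0],
    [0,0,0],
    [0,0,0],
    [0,0,0],
    [0,0,0],
  ],
  rot=[
    [0,0,6.5],
    [0,0,6.5],
    [0,0,6.5],
    [0,0,6.5],
    [0,0,6.5],
  ],
)

```text
time_s: 8.15
position: [512.2, -122.1, 224.1]
ee_rot: [-0.001, 0.942, 0.335, -0.001]
force: [0.0, -0.3, -0.2]
width: 85.5
```

```bash
python3 d.py 514.5 -122.7 225
python3 - <<'E'
from h import *
for n in("side","top"):
    p=get_image(n)
    for k,z in(("spigot_mouth",85),("tee_top",145),("lens",85)):
      for r in spot_point(p,k)[:1]: print(n,k,np.round(r["xy"],1),round(r["confidence"],2),np.round(atz(p,r["xy"],z),1))
    x,y=290,206
    im=cv2.resize(p["image"][y-60:y+60,x-80:x+80],None,fx=5,fy=5,interpolation=cv2.INTER_CUBIC)[:,:,::-1].copy()
    cv2.imwrite("pics/z%s3.png"%n,im)
E
```

```text
t 8.15 pos [ 512.2 -122.1  224.1] yaw_y -50.8 zax [-0.003  0.002 -1.   ] w 85.5 F [ 0.  -0.3 -0.2] T [ 0.02  0.05 -0.02] q [-0.46  0.04  1.74  0.    1.37  0.42]
tool shift [ 1.4  1.9 -0.9]
side spigot_mouth [285.8 195.7] 0.9 [602.6 -78.7  85. ]
side tee_top [287.7 193.7] 0.72 [594.1 -13.5 145. ]
side lens [289.5 160.8] 0.77 [ 606.2 -222.6   85. ]
top spigot_mouth [294.7 210.5] 0.93 [602.5 -71.9  85. ]
top tee_top [280.  188.8] 0.78 [636.8 -36.9 145. ]
```

View pics/ztop3.png

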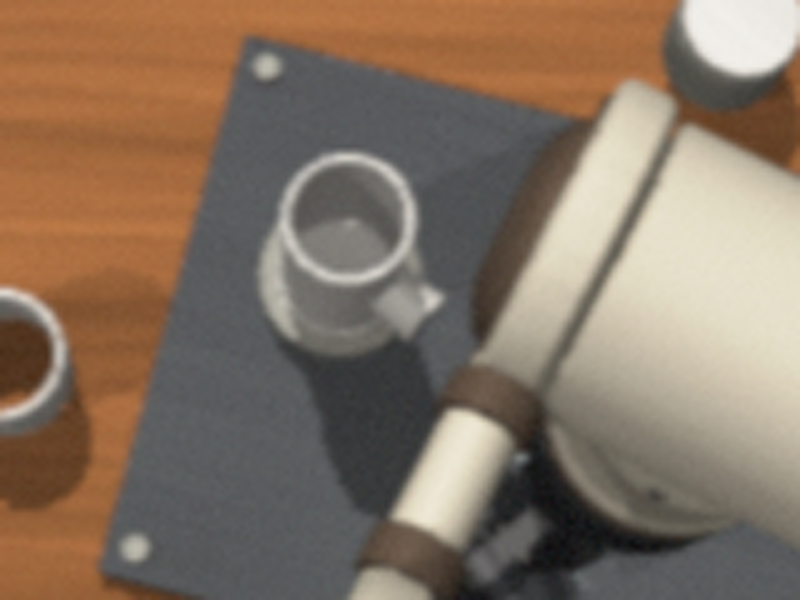

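View pics/zside3.png

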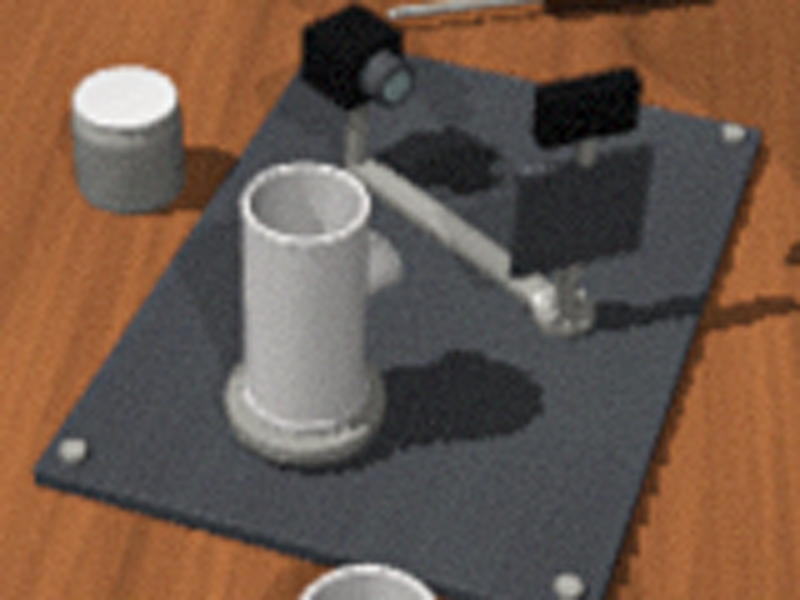

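```bash
cat > ov.py <<'E'
from h import *
import sys
A=[635.5,-35.5]
for n in("side","top"):
    p=get_image(n)
    x,y=(290,206) if n=="side" else (285,195)
    h,w=(45,60);s=6.5
    base=cv2.resize(p["image"][y-h:y+h,x-w:x+w],None,fx=s,fy=s,interpolation=cv2.INTER_CUBIC)[:,:,::-1].copy()
    im=base.copy()
    def ring(c,u,v,r,col):
        P=[proj(p,np.array(c)+r*(np.cos(t)*np.array(u)+np.sin(t)*np.array(v))) for t in np.linspace(0,6.28,60)]
        P=((np.array(P)-[x-w-.0,y-h-.0]+.5)*s).astype(np.int32);cv2.polylines(im,[P],True,col,1)
    ring([*A,145],[1,0,0],[0,1,0],28,(255,255,0)); ring([*A,30],[1,0,0],[0,1,0],38,(255,255,0))
    for d,col in((0,(0,0,255)),(8,(0,255,0)),(16,(255,0,0))):
        a=np.radians(-143.7+d);u=np.array([np.cos(a),np.sin(a),0])
        ring(np.array([*A,85])+48*u,[-u[1],u[0],0],[0,0,1.],13.5,col)
    cv2.imwrite("pics/ov_%s%s.png"%(n,sys.argv[1]),im)
E
python3 ov.py a
```

```text
(no output)
```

View pics/ov_topa.png

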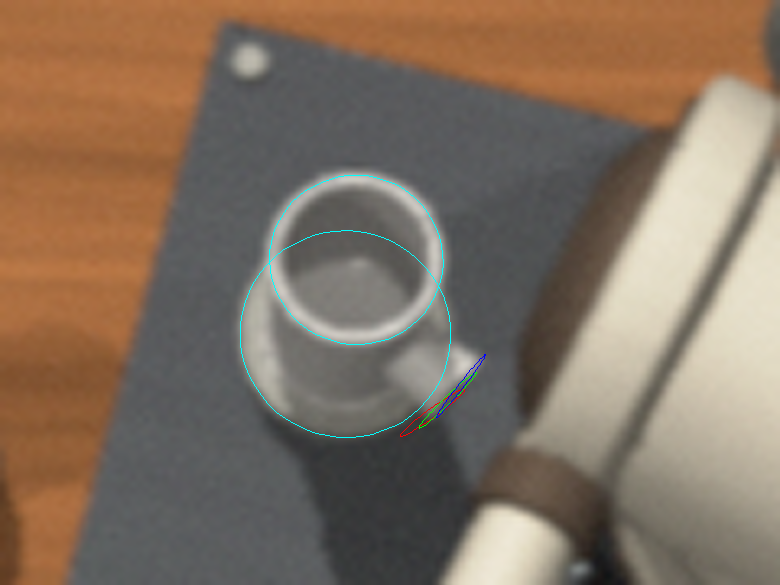

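View pics/ov_sidea.png

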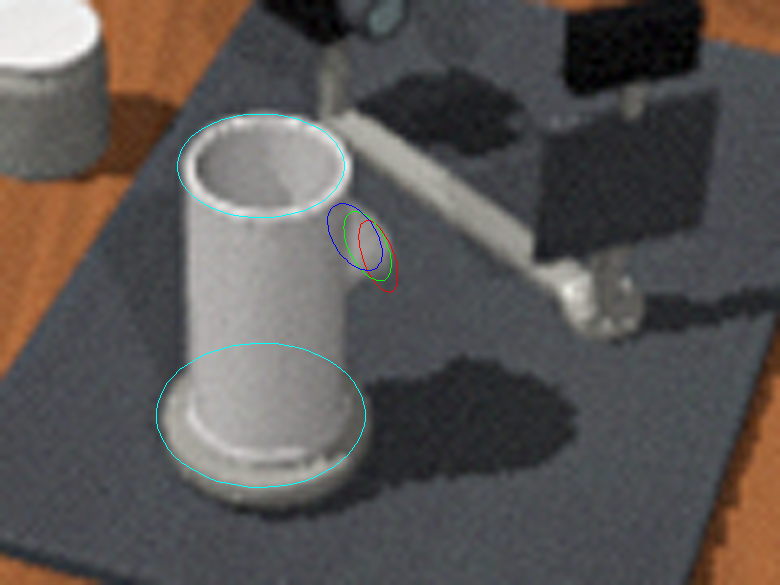

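```bash
cat > ov2.py <<'E'
from h import *
import sys
A=[635.5,-35.5]
p=get_image("top");x,y=290,206;h=w=22;s=12
base=cv2.resize(p["image"][y-h:y+h,x-w:x+w],None,fx=s,fy=s,interpolation=cv2.INTER_CUBIC)[:,:,::-1].astype(float)
base=np.clip((base-40)*1.4,0,255).astype(np.uint8);out=[]
D=[float(v) for v in sys.argv[2:]]
tiles=[]
for d in [None]+D:
    im=base.copy()
    if d is not None:
        a=np.radians(-143.7+d);u=np.array([np.cos(a),np.sin(a),0]);v=np.array([-u[1],u[0],0])
        for r,l,c in((13.5,48,(0,0,255)),(12,25,(0,255,0))):
            P=[proj(p,np.array([*A,85])+l*u+r*(np.cos(t)*v+np.sin(t)*np.array([0,0,1]))) for t in np.linspace(0,6.28,60)]
            P=((np.array(P)-[x-w,y-h]+.5)*s).astype(np.int32);cv2.polylines(im,[P],True,c,1)
        cv2.putText(im,str(d),(5,20),0,.6,(255,255,255))
    tiles.append(cv2.resize(im[:,:],(390,290)) if 0 else cv2.resize(im,(266,266)))
while len(tiles)%3: tiles.append(tiles[0]*0)
cv2.imwrite("pics/ov2%s.png"%sys.argv[1],np.vstack([np.hstack(tiles[i:i+3]) for i in range(0,len(tiles),3)]))
E
python3 ov2.py a 0 6 12 18 24
```

```text
(no output)
```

View pics/ov2a.png

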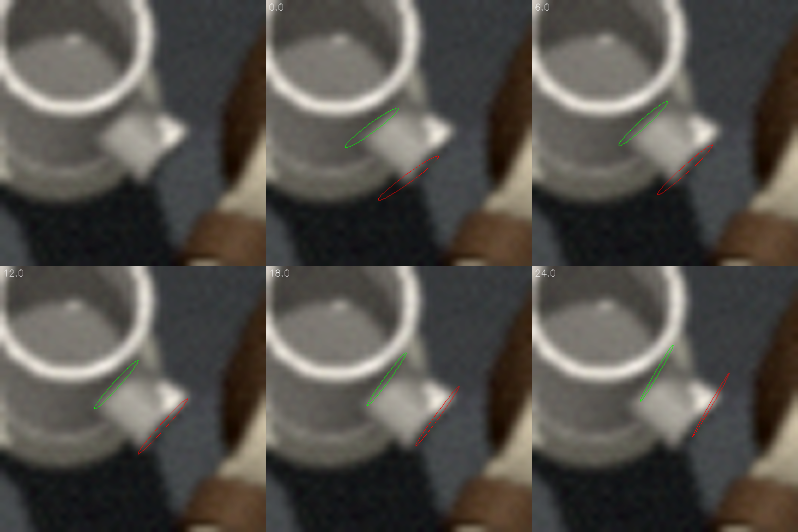

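Request:
step_arm(
  grip=[0,0,0,0,0],
  translation=[
    [29.8,2.1,0],
    [29.8,2.1,0],
    [29.8,2.1,0],
    [29.8,2.1,0],
    [29.8,2.1,0],
  ],
  rot=[
    [0,0,0],
    [0,0,0],
    [0,0,0],
    [0,0,0],
    [0,0,0],
  ],
)

```text
time_s: 9.12
position: [636.0, -35.1, 226.3]
ee_rot: [0.0, 0.941, 0.338, 0.0]
force: [0.5, -0.2, -0.4]
width: 85.1
```

Request:
step_arm(
  grip=[0,0,0,0,0],
  translation=[
    [0,0,10],
    [0,0,10],
    [0,0,5],
    [0,0,0],
    [0,0,0],
  ],
  rot=[
    [0,0,0],
    [0,0,0],
    [0,0,0],
    [0,0,0],
    [0,0,0],
  ],
)

```text
time_s: 9.53
position: [634.0, -36.7, 200.7]
ee_rot: [-0.0, 0.941, 0.337, -0.001]
force: [0.2, -0.9, -0.6]
width: 85.8
```

```bash
python3 d.py 634.8 -36 106
```

```text
t 9.53 pos [634.  -36.7 200.7] yaw_y -50.6 zax [-0.002  0.    -1.   ] w 85.8 F [ 0.2 -0.9 -0.6] T [ 0.01  0.01 -0.01] q [-0.25  0.33  1.45 -0.    1.36  0.64]
tool shift [ 1.2  0.1 94.7]
```

Request:
step_arm(
  grip=[0,0,0,0,0],
  translation=[
    [1,0,19],
    [0,0,19],
    [0,0,19],
    [0,0,19],
    [0,0,18],
  ],
  rot=[
    [0,0,0],
    [0,0,0],
    [0,0,0],
    [0,0,0],
    [0,0,0],
  ],
)

```text
time_s: 9.95
position: [635.6, -36.2, 107.3]
ee_rot: [0.0, 0.941, 0.337, 0.0]
force: [0.1, -0.1, -0.2]
width: 85.7
```

Request:
step_arm(
  grip=[0.2,0.5,1,1,1],
  translation=[
    [0,0,0],
    [0,0,0],
    [0,0,0],
    [0,0,0],
    [0,0,0],
  ],
  rot=[
    [0,0,0],
    [0,0,0],
    [0,0,0],
    [0,0,0],
    [0,0,0],
  ],
)

```text
time_s: 10.37
position: [634.9, -34.8, 109.1]
ee_rot: [-0.001, 0.941, 0.338, -0.001]
force: [-6.9, 1.9, 2.4]
width: 55.2
```

Request:
step_arm(
  grip=[1,1,1,1,1],
  translation=[
    [0,0,0],
    [0,0,0],
    [0,0,0],
    [0,0,0],
    [0,0,0],
  ],
  rot=[
    [0,0,0],
    [0,0,4],
    [0,0,4],
    [0,0,4],
    [0,0,0.5],
  ],
)

```text
time_s: 10.78
position: [635.0, -35.0, 109.1]
ee_rot: [-0.001, 0.973, 0.232, -0.001]
force: [-5.5, 1.6, 0.8]
width: 55.3
```

Request:
step_arm(
  grip=[1,1,1,0.3,0],
  translation=[
    [0,0,0],
    [0,0,0],
    [0,0,0],
    [0,0,0],
    [0,0,0],
  ],
  rot=[
    [0,0,0],
    [0,0,0],
    [0,0,0],
    [0,0,0],
    [0,0,0],
  ],
)

```text
time_s: 11.2
position: [637.0, -35.9, 109.3]
ee_rot: [0.001, 0.972, 0.233, 0.002]
force: [-0.1, -0.0, -0.1]
width: 70.4
```

Request:
step_arm(
  grip=[0,0,0,0,0],
  translation=[
    [0,0,0],
    [0,0,0],
    [0,0,-20],
    [0,0,-40],
    [0,0,-40],
  ],
  rot=[
    [0,0,0],
    [0,0,0],
    [0,0,0],
    [0,0,0],
    [0,0,0],
  ],
)

```text
time_s: 11.62
position: [634.5, -35.2, 206.9]
ee_rot: [-0.001, 0.972, 0.233, -0.002]
force: [1.6, -0.3, 0.2]
width: 85.2
```

```bash
python3 d.py 514.5 -122.7 215
```

```text
t 11.62 pos [634.5 -35.2 206.9] yaw_y -63.0 zax [-0.004  0.001 -1.   ] w 85.2 F [ 1.6 -0.3  0.2] T [0.   0.01 0.05] q [-0.25  0.33  1.44 -0.    1.37  0.85]
tool shift [-146.7   23.5   -7.7]
```

Request:
step_arm(
  grip=[0,0,0,0,0],
  translation=[
    [-29.3,4.7,-2],
    [-29.3,4.7,-2],
    [-29.3,4.7,-2],
    [-29.3,4.7,-2],
    [-29.3,4.7,0],
  ],
  rot=[
    [0,0,0.5],
    [0,0,0],
    [0,0,0],
    [0,0,0],
    [0,0,0],
  ],
)

```text
time_s: 12.03
position: [514.6, -122.9, 216.4]
ee_rot: [0.001, 0.973, 0.229, 0.001]
force: [-0.7, -0.4, 0.8]
width: 85.4
```

Request:
step_arm(
  grip=[0,0,0,0,0],
  translation=[
    [0,0,0],
    [0,0,0],
    [0,0,0],
    [0,0,0],
    [0,0,0],
  ],
  rot=[
    [0,0,0],
    [0,0,0],
    [0,0,0],
    [0,0,0],
    [0,0,0],
  ],
)

```text
time_s: 12.45
position: [515.9, -121.5, 215.4]
ee_rot: [0.0, 0.973, 0.23, 0.0]
force: [0.5, -0.2, -0.4]
width: 85.0
```

```bash
python3 d.py 514.5 -122.7 127; python3 ov2.py b -6 0 3 6 12
python3 - <<'E'
from h import *
p=get_image("side")
print([(k,[ (r["xy"],round(r["confidence"],2)) for r in spot_point(p,k)[:1]]) for k in("spigot_mouth","grip_mid")])
x,y=319,185;im=cv2.resize(p["image"][y-60:y+60,x-80:x+80],None,fx=5,fy=5,interpolation=cv2.INTER_CUBIC)[:,:,::-1].copy()
cv2.imwrite("pics/zside4.png",im)
E
```

```text
t 12.45 pos [ 515.9 -121.5  215.4] yaw_y -63.5 zax [ 0.  0. -1.] w 85.0 F [ 0.5 -0.2 -0.4] T [-0.   -0.02 -0.01] q [-0.46  0.05  1.74  0.    1.35  0.65]
tool shift [-1.8  0.4 88.4]
[('spigot_mouth', [([288.4, 198.3], 0.73)]), ('grip_mid', [([327.7, 165.7], 0.71)])]
```

View pics/ov2b.png

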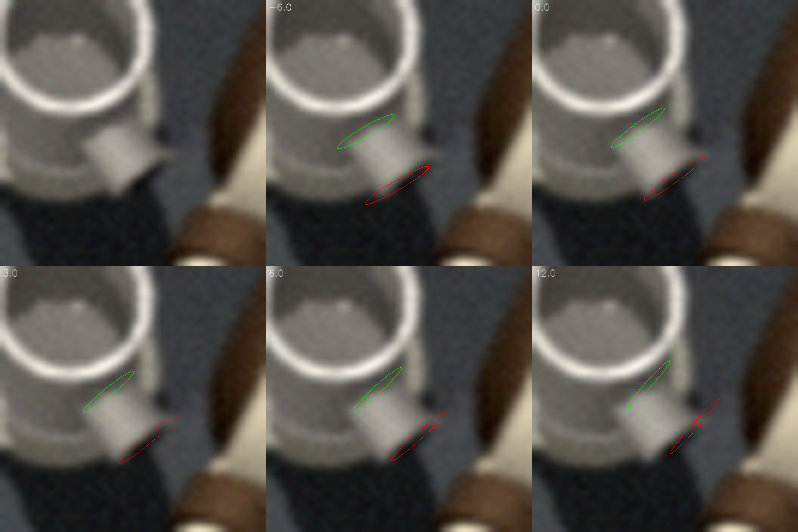

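View pics/zside4.png

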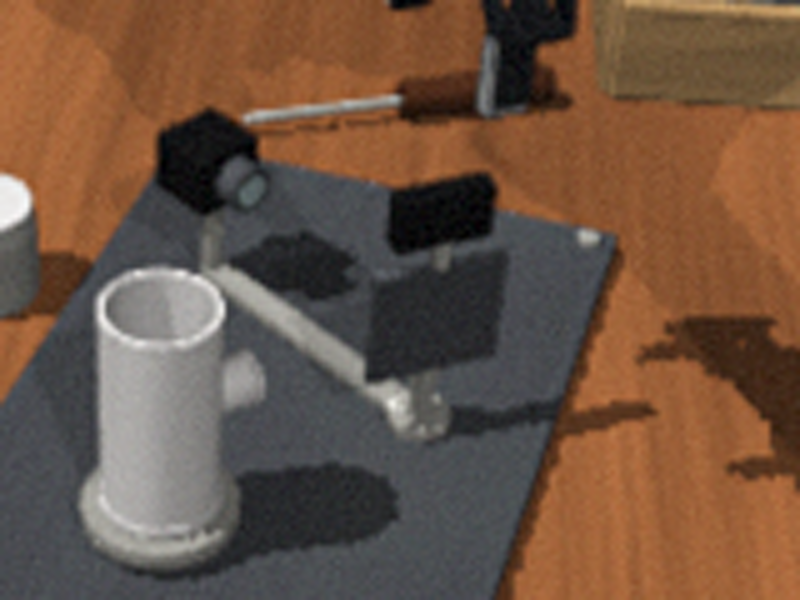

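Request:
step_arm(
  grip=[0,0,0,0,0],
  translation=[
    [-1,0.3,18],
    [0,0,18],
    [0,0,18],
    [0,0,18],
    [0,0,17],
  ],
  rot=[
    [0,0,0],
    [0,0,0],
    [0,0,0],
    [0,0,0],
    [0,0,0],
  ],
)

```text
time_s: 13.07
position: [514.5, -122.5, 125.3]
ee_rot: [-0.0, 0.973, 0.229, -0.0]
force: [0.4, 0.1, 0.6]
width: 85.5
```

Request:
step_arm(
  grip=[0.3,0.6,0.8,1,1],
  translation=[
    [0,0,0],
    [0,0,0],
    [0,0,0],
    [0,0,0],
    [0,0,0],
  ],
  rot=[
    [0,0,0],
    [0,0,0],
    [0,0,0],
    [0,0,0],
    [0,0,0],
  ],
)

```text
time_s: 13.48
position: [515.4, -123.1, 127.7]
ee_rot: [0.001, 0.973, 0.229, 0.001]
force: [0.7, 0.3, -0.4]
width: 26.0
```

Request:
step_arm(
  grip=[1,1,1,1,1],
  translation=[
    [0,0,0],
    [0,0,0],
    [0,0,0],
    [0,0,0],
    [0,0,0],
  ],
  rot=[
    [0,0,0],
    [0,0,0],
    [0,0,0],
    [0,0,0],
    [0,0,0],
  ],
)

```text
time_s: 13.9
position: [515.2, -123.1, 127.5]
ee_rot: [0.001, 0.973, 0.229, 0.001]
force: [1.2, -0.4, 6.5]
width: 13.3
```

```bash
python3 d.py 514.5 -122.7 127
```

```text
t 13.9 pos [ 515.2 -123.1  127.5] yaw_y -63.5 zax [ 0.002 -0.001 -1.   ] w 13.3 F [ 1.2 -0.4  6.5] T [0.57 0.28 0.01] q [-0.46  0.15  1.83  0.    1.17  0.65]
tool shift [-0.5 -0.7  0.5]
```

Request:
step_arm(
  grip=[1,1,1,1,1],
  translation=[
    [0,0,0],
    [0,0,0],
    [0,0,0],
    [0,0,0],
    [0,0,0],
  ],
  rot=[
    [0,0,-2],
    [0,0,-4],
    [0,0,-5],
    [0,0,-5],
    [0,0,-5],
  ],
  grip_force=50,
)

```text
time_s: 14.32
position: [514.7, -122.4, 127.5]
ee_rot: [-0.0, 0.915, 0.404, 0.0]
force: [-2.5, 2.9, 8.3]
width: 13.3
```

Request:
step_arm(
  grip=[1,1,1,1,1],
  translation=[
    [0,0,0],
    [0,0,0],
    [0,0,0],
    [0,0,0],
    [0,0,0],
  ],
  rot=[
    [0,0,-5],
    [0,0,-5],
    [0,0,-5],
    [0,0,-5],
    [0,0,-5],
  ],
)

```text
time_s: 14.73
position: [513.8, -121.9, 127.5]
ee_rot: [-0.001, 0.805, 0.593, -0.0]
force: [-7.4, 5.1, 13.9]
width: 13.1
```

Request:
step_arm(
  grip=[1,1,1,1,1],
  translation=[
    [0,0,0],
    [0,0,0],
    [0,0,0],
    [0,0,0],
    [0,0,0],
  ],
  rot=[
    [0,0,-5],
    [0,0,-5],
    [0,0,-3],
    [0,0,-1],
    [0,0,0],
  ],
)

```text
time_s: 15.15
position: [513.1, -121.8, 127.5]
ee_rot: [-0.002, 0.728, 0.686, -0.001]
force: [-9.6, 4.6, 13.8]
width: 13.2
```

Request:
step_arm(
  grip=[1,1,1,1,1],
  translation=[
    [0,0,0],
    [0,0,0],
    [0,0,0],
    [0,0,0],
    [0,0,0],
  ],
  rot=[
    [0,0,0],
    [0,0,0],
    [0,0,0],
    [0,0,0],
    [0,0,0],
  ],
)

```text
time_s: 15.57
position: [513.2, -121.8, 127.5]
ee_rot: [-0.002, 0.728, 0.685, -0.001]
force: [-8.8, 4.6, 14.5]
width: 12.9
```

```bash
python3 d.py 514.5 -122.7 127
python3 - <<'E'
from h import *
for n in("side","top"):
    p=get_image(n)
    for k,z in(("lens",85),("mirror",54),("spigot_mouth",85)):
        for r in spot_point(p,k)[:1]: print(n,k,np.round(r["xy"],1),round(r["confidence"],2),np.round(atz(p,r["xy"],z),1))
    x,y=(315,185) if n=="side" else (330,220)
    im=cv2.resize(p["image"][y-60:y+60,x-80:x+80],None,fx=5,fy=5,interpolation=cv2.INTER_CUBIC)[:,:,::-1].copy()
    o=np.array([514.8,-123])
    for a,l,z,col in((-43.7,130,85,(0,0,255)),(-3.7,60,85,(0,255,0)),(36.3,102,85,(255,0,0)),(86.3,35,56,(0,255,255)),(86.3,-35,56,(0,255,255)),(86.3,35,114,(255,0,255)),(86.3,-35,114,(255,0,255))):
        a=np.radians(a);q=(np.array(proj(p,[*(o+l*np.array([np.cos(a),np.sin(a)])),z]))-[x-80,y-60]+.5)*5
        cv2.circle(im,tuple(int(v) for v in q),4,col,-1)
    cv2.imwrite("pics/fin_%s.png"%n,im)
E
```

```text
t 15.57 pos [ 513.2 -121.8  127.5] yaw_y -3.5 zax [-0.004  0.002 -1.   ] w 12.9 F [-8.8  4.6 14.5] T [ 0.74  1.79 -0.16] q [-0.46  0.15  1.83 -0.    1.17 -0.4 ]
tool shift [-0.8  1.4  0.5]
side lens [287.8 164. ] 0.61 [ 609.4 -207.6   85. ]
side mirror [321.4 196.3] 0.56 [ 517.5 -124.7   54. ]
side spigot_mouth [287.6 198.8] 0.64 [597.4 -68.   85. ]
top lens [359.  209.2] 0.62 [ 607.9 -214.7   85. ]
top mirror [281.7 187.8] 0.69 [661.1 -43.8  54. ]
top spigot_mouth [291.6 214.6] 0.74 [593.2 -65.1  85. ]
```

View pics/fin_side.png

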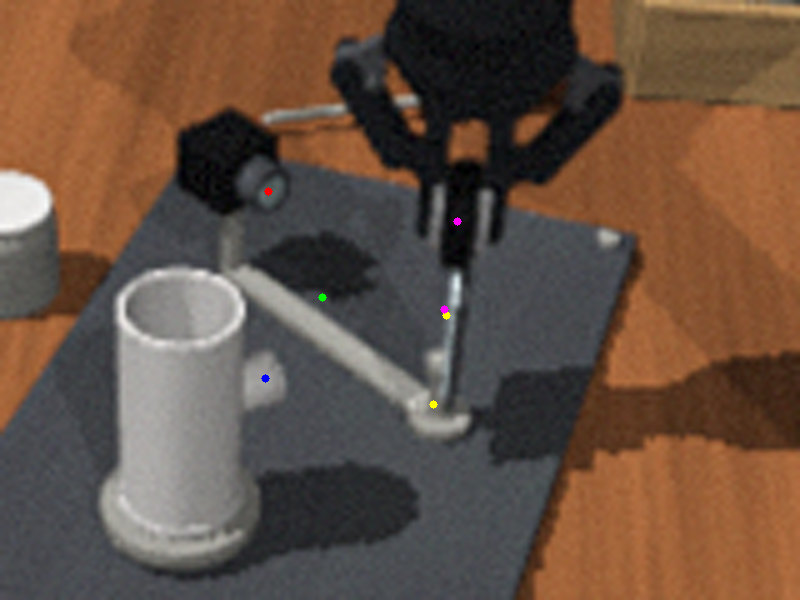

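View pics/fin_top.png

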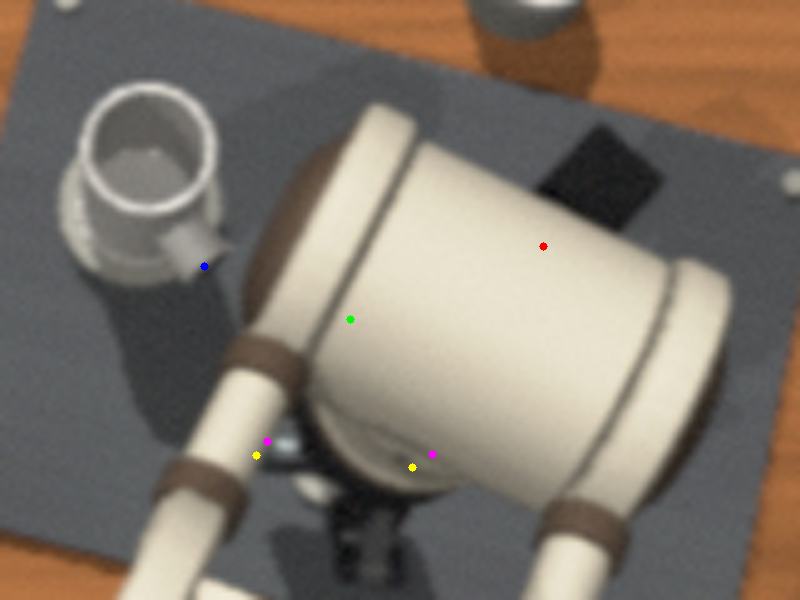

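```bash
python3 -c "
from bench import *
print(job_done()); s=sense(); print(s['time_s'],s['width'],s['force'])"
```

```text
the job is handed in; nothing more can be done
None
the job is handed in; nothing more can be done
```

The spigot now points at the mirror post and the gripper is holding the mirror at its target angle. I handed the job in at about 15.7 s, and no verdict was reported.

- **Tee:** I turned it in two grips. After the first turn of about 49°, the pictures showed it still about 12° off, so I gripped it again and turned it a further 12.5°. The last overlay on the top view put the spigot within about 1–3° of the post.
- **Tee detections:** The networks' first spigot readings were about 7° away from the later overlay fit, so I went by the overlay.
- **Mirror:** I gripped it at its stop and swung it 60° (about 1.05 rad). The measured tool turn matched. The mirror also looks edge-on to the side camera, which is what its target direction predicts. The fingers read about 13 mm open on the 14 mm grip at a commanded 50 N, with the arm still.
- **Camera arm:** I estimated it at about 0.26 rad from the top view. The side view suggested slightly less, about 0.2. The swing is inside the allowed band for either value.
- **Other objects:** In the last pictures, the camera, screwdriver and rivet tin looked unmoved where they were in view. I did not measure them again. I last saw the offcut when the tee was first turned, and nothing went near it after that.

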